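# Unlock the disc case and present the open padlock

## Robot

A 7-joint arm with a two-finger parallel gripper is mounted at the origin on the work surface. World frame = base frame: x ahead of the robot, y to its left, z up, the work surface at z = 0. Lengths are in m, angles in rad, forces in N, time in s.
With the tool pointing down it reaches from about 0.4 to 0.925 m from the base axis. Payload 4.1 kg.
Tool frame: the origin (TCP) lies on the mounting face of the last link; the fingertips stand 173 mm ahead of it and the grasp point (between the pads) lies robot.tcp_to_grasp ahead of it (robot.tcp_to_grasp is the distance from the TCP to the grasp point, in m); z points along the fingers, y is the line along which they close (so a half turn about z gives the same grasp; the last joint's range is limited). The gripper opens to 85 mm and grips with 20 to 120 N. Pads are 22 mm wide; open, the fingers measure 114 mm over their backs; the gripper's body (76 mm by 85 mm) begins 54 mm behind the grasp point. The pads swing forward as they close: fully open they stand 13 mm farther back than shut.
Start: joints at [1.003, 0.398, 0.045, 1.537, -0.019, 1.207, -0.051], TCP at [0.294, -0.58, 0.405] pointing down, gripper open.
Joint ranges: [-2.82, 2.82], [-0.49, 2.23], [-1.37, 1.46], [0, 2.46], [-1.36, 4.5], [0.23, 2], [-2.94, 2.94]. Speed limits (rad/s): [2.57, 2.57, 3.14, 3.14, 3.14, 3.14, 3.14].

## Interface

Orientations are given as a unit quaternion [w, x, y, z].
In Python, from plant import robot, cams gives the robot as it stands.
- The arm moves only by the tool step_arm, never from a script. Its argument "motion" is a list of rows, each a list of 7 numbers: the shift along the tool's x, y, z scaled (see below), then the turn, a rotation vector about the tool's x, y, z scaled (see below), then the finger opening in mm, from 0 to 85.4. A call has 1 to 5 rows; each row is the pose to reach, as a shift and turn from the pose commanded when the call began, along the tool's axes at that moment; what a row does not reach only later rows make up. The controller multiplies each number of a shift by 120 mm and each number of a turn by 30 degrees. A row lasts 1/10 s, in which the tool goes at most 50 mm and 8.59 degrees, less where a joint would pass 70% of its speed; a pose out of reach is approached as far as the arm can. A call with a number of a shift or a turn outside -1 to 1 is refused whole. A call with a gripper value outside its range is refused whole. The fingers move at their own pace and stop on an object; "grip_force" is the grip in N (left out, the last holds). Time passes only in rows, so rows that repeat a pose let the fingers close. It gives the time, the measured TCP pose, the force, the opening and the grip force at its end, in the units of the state.
- robot.state(): the state, without advancing time (a new reading comes with each control period).
- cams.snapshot(name): name is "side" or "top" or "wrist"; returns the picture (420x560x3 uint8, blue, green, red); there is no depth.
- cams.camera_info(name): a dict with "camera_matrix" (3x3 intrinsics, pixels), "rvec" (rotation vector, rad) and "tvec" (3), from world to camera coordinates, as OpenCV has them. Camera axes: x right, y down, z forward; pixel columns grow to the right and rows downward; lengths in m; the calibration is good to about 2 mm. A picture is of the moment at which its call begins: read the wrist's pose just before it. camera_info takes no time and is no camera call; for the wrist camera it gives the pose at the moment of the call.
- robot.close_job(): hands the job in; it is judged then, once.
The state is a dict: "clock": time; "joint_pos": joint angles; "dq": joint speeds; "tau": joint torques, N m; "position": TCP position; "tcp_rot": TCP orientation; "wrist_force": force on the tool from outside, world axes, zero at the start; "ft_torque": the same for the moment, N m; "gripper_width": opening from 0.0 (shut) to 1.0 (fully open); "gripper_force": force on a finger pad.
Only numpy, scipy, OpenCV 4.12 (cv2) and the standard library are available. Lean on these libraries where they do the work, as an engineer would, in place of code of your own. Each camera call takes 0.05 s, during which the arm holds its last target. There are 200 camera calls.

## Task

Open the combination padlock on the grinding-disc case: turn its dial clockwise, click by click, until the pointer clicks into the notch where it points straight at the shackle, then pull the shackle fully out. Lift the opened padlock off the staple and finish holding it in the gripper over the middle of the lock tray, dial up and level, shackle still open, at least 10 cm above the tray's rim; do not put it down or let go. Leave the other things on the bench where they are.

Things in the scene. Friction and masses are not known exactly. Their poses are not given: they have to be found in the camera images.
- lock_center (a point): Centre of the padlock's steel body, a block 66 (x) by 60 (y) by 28 mm (z), 0.4 to 0.7 kg, lying dial up; the shackle points along its -x. It lies in a nest: lugs at the four corners (12 mm high) and low bars at its -x and +x ends (8 mm) stop it turning or sliding (2 mm play). The middle 50 mm of its +y and -y sides is free down to the plate 14 mm below this point: grip across the 60 mm.
- dial_grip (a point): On the dial's vertical axis at mid-height of its grip bar, 28 mm above lock_center. The dial: a black disc (48 mm diameter, 6 mm thick) on top of the body with a bar 40 long, 12 wide, 16 mm tall (8 mm above and below this point), pinched across its 12 mm. The point turns with the dial: its -x runs along the bar to the pointer end, which has a white line.
- dial (a joint): Dial angle, rad: 0 when the pointer points straight at the shackle's bow (index line on the body's edge); positive = counter-clockwise from above. Notches click every 20 deg (0.349), one at 0; let go, it settles in the nearest. Turning takes about 0.1 N m. Starts two to four notches counter-clockwise of 0. The shackle comes out only in the notch at 0 (within 0.1), else it is blocked.
- shackle_bow (a point): Middle of the U-shaped shackle's round end: an 8 mm bar, level, here running along the padlock's y. Shut, it is 83 mm from lock_center along the padlock's -x, at the same height, 14 mm above the hasp plate. Legs 40 mm apart between centres (32 clear inside); inside length from body to bow 46 mm when shut. Axes as the padlock's.
- shackle (a joint): How far the shackle is pulled out along the padlock's -x, m: 0 shut, 0.032 fully out (end stop). About 3 N of friction; stays where it is left. The -y leg stays captive in the body, the +y leg comes free.
- staple_eye (a point): Centre of the steel staple ring (24 mm over all, 5 mm thick) on the disc case that the shackle's +y leg passes through, 10 mm in front of the padlock's body. With the shackle fully out the leg's end is past the ring and the padlock lifts straight up; until then the ring holds it down.
- tray_rim (a point): Centre of the lock tray at rim height: a low square open metal tray, 170 x 170 mm, 50 mm high, fixed to the bench; this point is 50 mm above the bench.
- disc_case: Grey metal case for grinding discs, 226 x 206 mm, fixed to the bench, with a steel hasp plate on top; the padlock lies on the plate, 94 mm above the bench. Origin: centre of the underside; axes parallel to those of the padlock in its nest.
- wax_jar: Bystander, to be left alone: small white jar with a metal cap, 56 mm diameter, 65 mm tall, standing between the disc case and the tray.
- sanding_block: Bystander, to be left alone: cork sanding block, 85 x 48 x 32 mm, near the robot.
- grinding_disc: Bystander, to be left alone: black rubber disc, 110 mm diameter, 10 mm thick, lying flat.
- mug: Bystander, to be left alone: white mug, 80 mm diameter, 90 mm tall.
- putty_knife: Bystander, to be left alone: long flat spatula lying on the bench.
- wrench: Bystander, to be left alone: steel wrench lying on the bench.
Mind the look-alikes: they are no part of the job. What is shaped like the part that bears tray_rim but orange is not meant.

How it is judged:
By the outcome, as a careful person would: the job done as asked, in the order asked, and still so for the second after the job is handed in, while the arm keeps its last pose, push and grip.
It also fails if it takes over 72 s, if anything falls off the work surface, if the arm or the gripper's body presses on something with over 40 N, if the wrist force passes 120 N, or if a joint passes its speed limit or range.

## Working session

There is one attempt and no reset: what is moved stays moved. The work goes in short steps, Python scripts to look and compute and a tool call to move; the robot and the scene stay as the last step left them, time stands still between calls to the robot, and variables do not carry over. Pictures are saved under pics/ and viewed, at most 10 in all, crops included, and the job is handed in when it is done.

Besides the shell and the picture viewer there is one more tool, called after "Request:" as name([rows], argument=value, ...), one row to a line, values as JSON. step_arm: Moves the arm, as the interface text tells. Shifts and turns lie within -1 to 1; 1 stands for 120 mm of shift or 30 degrees of turn. Its arguments: {"type":"object","properties":{"motion":{"type":"array","items":{"type":"array","items":{"type":"number"}}},"grip_force":{"type":"number"}},"required":["motion"]}

```bash
ls; mkdir -p pics
python3 - <<'E'
from plant import robot,cams
import cv2
s=robot.state(); print({k:s[k] for k in('clock','position','tcp_rot','gripper_width')},robot.tcp_to_grasp)
for n in('top','side'):
    i=cams.camera_info(n); print(n,i)
    cv2.imwrite(f'pics/{n}0.png',cams.snapshot(n))
E
```

```text
pics
{'clock': 0.0, 'position': array([ 0.29358443, -0.57959217,  0.40366409]), 'tcp_rot': array([-9.24631097e-04,  9.72645337e-01,  2.32293148e-01, -2.96421752e-04]), 'gripper_width': 1.0023950534575254} 0.1547
top {'camera_matrix': array([[463.95340525,   0.        , 288.00127231],
       [  0.        , 463.95340525, 206.32296971],
       [  0.        ,   0.        ,   1.        ]]), 'rvec': array([ 2.16468804, -2.03822746,  0.22334219]), 'tvec': array([-0.03509952,  0.56798643,  1.41861239])}
side {'camera_matrix': array([[520.18372356,   0.        , 279.15389134],
       [  0.        , 520.18372356, 214.31648308],
       [  0.        ,   0.        ,   1.        ]]), 'rvec': array([ 0.68545375, -2.4593296 ,  1.3029886 ]), 'tvec': array([0.4497811 , 0.25086261, 1.28022151])}
```

View pics/top0.png

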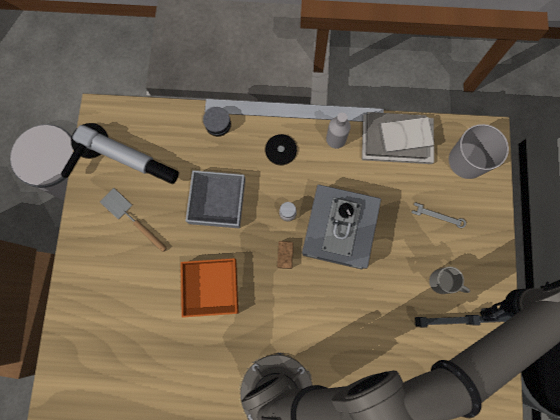

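View pics/side0.png

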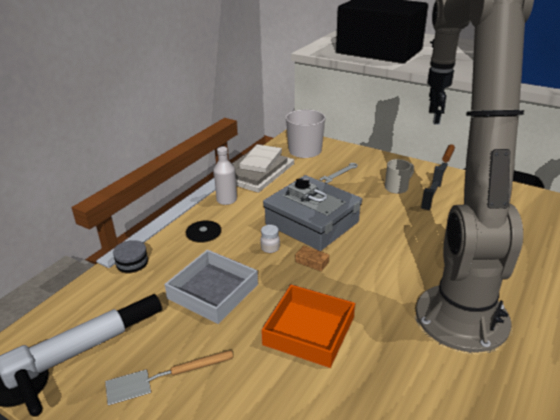

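Top view: the padlock is on the grey case, dial at (346,211) and shackle bow towards the robot at about (340,238). The grey tray is at (216,198). Candidates for the tray: grey (216,198) or orange (209,288, decoy), so I choose grey. There is only one padlock-like thing. The bystanders are the jar (288,211), block (285,255), black disc (281,149) and mug (447,280). Next, a close crop of both views.

```bash
cat > h.py <<'E'
import numpy as np,cv2
from scipy.spatial.transform import Rotation as R
def P(i):
    return np.array(i['camera_matrix']),cv2.Rodrigues(np.array(i['rvec']))[0],np.array(i['tvec']).ravel()
def ray(i,p):
    K,r,t=P(i); d=r.T@np.linalg.inv(K)@np.array([p[0],p[1],1.]); return -r.T@t,d/np.linalg.norm(d)
def atz(i,p,z):
    o,d=ray(i,p); return o+d*(z-o[2])/d[2]
def tri(obs):
    A=np.zeros((3,3));b=np.zeros(3);L=[ray(i,p) for i,p in obs]
    for o,d in L:
        M=np.eye(3)-np.outer(d,d);A+=M;b+=M@o
    x=np.linalg.solve(A,b); return x,[round(1e3*np.linalg.norm((np.eye(3)-np.outer(d,d))@(x-o)),1) for o,d in L]
def rot(s): w=s['tcp_rot']; return R.from_quat([w[1],w[2],w[3],w[0]])
def plan(s,goal_grasp,yaw_y,tg,pos=None):
    """shift (units) & turn (units) in tool axes to bring the grasp point to goal, pointing down, tool y along yaw_y (rad)"""
    r=rot(s); best=None
    for k in(0,np.pi):
        y=np.array([np.cos(yaw_y+k),np.sin(yaw_y+k),0]);z=np.array([0,0,-1.]);x=np.cross(y,z)
        g=R.from_matrix(np.c_[x,y,z]); rv=(r.inv()*g).as_rotvec()
        if best is None or np.linalg.norm(rv)<np.linalg.norm(best): best=rv
    d=np.array(goal_grasp)+[0,0,tg]-s['position']
    return np.round(r.inv().apply(d)/.12,3),np.round(np.degrees(best)/30,3)
E
python3 - <<'E'
import cv2,numpy as np
a=cv2.imread('pics/top0.png')[175:275,295:390];b=cv2.imread('pics/side0.png')[165:250,255:370]
a=cv2.resize(a,(390,410),interpolation=cv2.INTER_CUBIC);b=cv2.resize(b,(400,296),interpolation=cv2.INTER_CUBIC)
o=np.zeros((410,790,3),np.uint8);o[:,:390]=a;o[:296,390:]=b;cv2.imwrite('pics/c0.png',o)
from h import *;from plant import cams,robot
t=cams.camera_info('top');s=cams.camera_info('side')
print('tray centre top@.05',atz(t,(216,198),.05),'tri',tri([(t,(216,198)),(s,(212,285))]))
print('dial',tri([(t,(346,211)),(s,(302,184))]))
for p in((317,185),(380,193),(367,269),(304,257)):print(atz(t,p,.09))
print('bow',atz(t,(340,238),.108))
i=cams.camera_info('wrist');K,r,tt=P(i);print('wristcam',-r.T@tt,r)
E
```

```text
tray centre top@.05 [0.58538532 0.23332429 0.05      ] tri (array([0.5910537 , 0.23794102, 0.01842396]), [np.float64(1.8), np.float64(1.8)])
dial (array([ 0.55308298, -0.17863452,  0.12327211]), [np.float64(1.6), np.float64(1.6)])
[ 0.63744604 -0.08869603  0.09      ]
[ 0.62328728 -0.28806832  0.09      ]
[ 0.3825365  -0.25272519  0.09      ]
[ 0.40745564 -0.05965619  0.09      ]
bow [ 0.46980877 -0.16554514  0.108     ]
wristcam [ 0.36036766 -0.54687321  0.37300149] [[ 0.45253103 -0.89174771 -0.00130355]
 [-0.85212366 -0.43285318  0.29414857]
 [-0.26287056 -0.13200057 -0.95575882]]
```

View pics/c0.png

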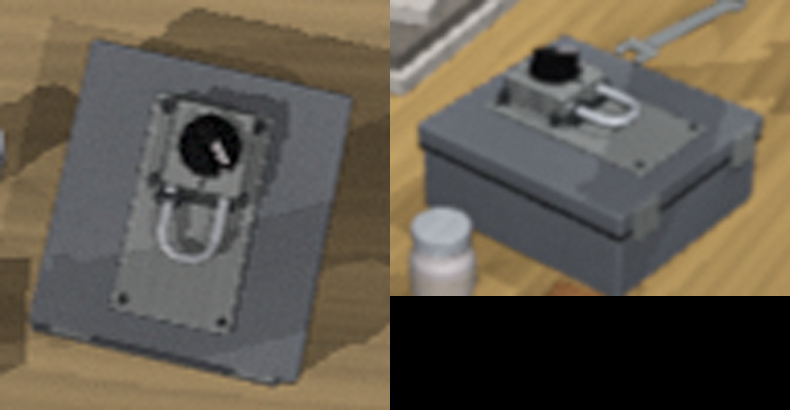

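The crop confirms it: dial at (346,211), pointer down-right (counter-clockwise of the shackle, about 60°), bow at (341,238). Moving over for a wrist view.

Request:
step_arm([
  [0.85,-0.5,0,0,0,0,85],
  [0.85,-0.5,0,0,0,0,85],
  [0.85,-0.5,0,0,0,0,85],
])

```text
clock: 0.4
position: [0.3614, -0.4755, 0.4042]
tcp_rot: [-0.002, 0.972, 0.236, 0.001]
wrist_force: [1.0, 0.1, 0.6]
gripper_width: 0.996
gripper_force: 0.0
```

Request:
step_arm([
  [0.85,-0.5,0,0,0,0,85],
  [0.85,-0.5,0,0,0,0,85],
  [0.85,-0.5,0,0,0,0,85],
])

```text
clock: 0.7
position: [0.4248, -0.3752, 0.4044]
tcp_rot: [-0.001, 0.972, 0.236, 0.001]
wrist_force: [0.6, 0.7, 0.5]
gripper_width: 0.997
gripper_force: 0.0
```

Request:
step_arm([
  [0.85,-0.5,0,0,0,0,85],
  [0.85,-0.5,0,0,0,0,85],
  [0.85,-0.5,0,0,0,0,85],
])

```text
clock: 1.0
position: [0.4882, -0.2753, 0.4045]
tcp_rot: [-0.001, 0.972, 0.236, 0.001]
wrist_force: [0.9, -0.3, 0.9]
gripper_width: 0.998
gripper_force: 0.0
```

Request:
step_arm([
  [0.7,-0.5,0.17,0,0,-0.8,60],
  [0.7,-0.5,0.17,0,0,-0.8,60],
  [0.7,-0.5,0.17,0,0,-0.8,60],
  [0.7,-0.5,0.17,0,0,-0.8,60],
  [0.7,-0.5,0.17,0,0,-0.8,60],
])

```text
clock: 1.5
position: [0.5327, -0.1907, 0.384]
tcp_rot: [0.0, 0.904, 0.428, -0.001]
wrist_force: [-0.0, -0.8, 0.5]
gripper_width: 0.703
gripper_force: 0.0
```

Run:
```python
from plant import robot,cams
from h import *
import pickle
s=robot.state();i=cams.camera_info('wrist');im=cams.snapshot('wrist')
print(s['clock'],s['position'],rot(s).as_matrix().round(3),s['joint_pos'].round(2),s['wrist_force'])
pickle.dump(i,open('w1.pkl','wb'));cv2.imwrite('pics/w1.png',im)
```

```text
1.5 [ 0.53265876 -0.19071377  0.38404265] [[ 0.634  0.773 -0.001]
 [ 0.773 -0.634 -0.001]
 [-0.001 -0.    -1.   ]] [ 0.47  0.27 -0.24  1.76  0.07  1.12 -0.48] [-0.0318768  -0.8189125   0.53044111]
```

View pics/w1.png

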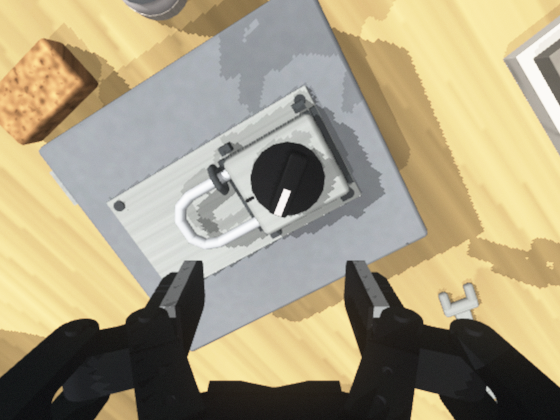

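The wrist view shows the dial disc centre at about (287,179), the white pointer line (290,190)→(279,215), the bow at about (181,219), and the ring at (218,180) on the +y leg.

Run:
```python
from plant import robot,cams
from h import *
import pickle
i=pickle.load(open('w1.pkl','rb'));s=robot.state()
t=cams.camera_info('top')
ang=lambda a,b:round(np.degrees(np.arctan2(*(b-a)[[1,0]])),1)
z=.094
print('plate edge',ang(atz(i,(305,86),z),atz(i,(107,205),z)),'case',ang(atz(i,(427,232),.088),atz(i,(190,350),.088)),ang(atz(i,(427,232),.088),atz(i,(320,0),.088)))
print('body',ang(atz(i,(307,110),.122),atz(i,(222,160),.122)),ang(atz(i,(352,193),.122),atz(i,(275,236),.122)))
bc=np.mean([atz(i,p,.122) for p in((307,110),(352,193),(275,236),(222,160))],0);print('bodyc',bc)
print('dial',atz(i,(287,179),.128),'bow',atz(i,(181,219),.108))
print('pointer',ang(atz(i,(290,190),.144),atz(i,(279,215),.144)))
print('tri dial',tri([(i,(287,179)),(t,(346,211))]))
im=cv2.imread('pics/w1.png')[80:260,160:370];cv2.imwrite('pics/w1c.png',cv2.resize(im,None,fx=3.3,fy=3.3,interpolation=cv2.INTER_CUBIC))
```

```text
plate edge 170.7 case 170.4 79.8
body 170.7 171.7
bodyc [ 0.55522601 -0.17989425  0.122     ]
dial [ 0.55385758 -0.17914325  0.128     ] bow [ 0.47409847 -0.15780272  0.108     ]
pointer -151.8
tri dial (array([ 0.5526791 , -0.18033309,  0.11907553]), [np.float64(0.6), np.float64(0.6)])
```

View pics/w1c.png

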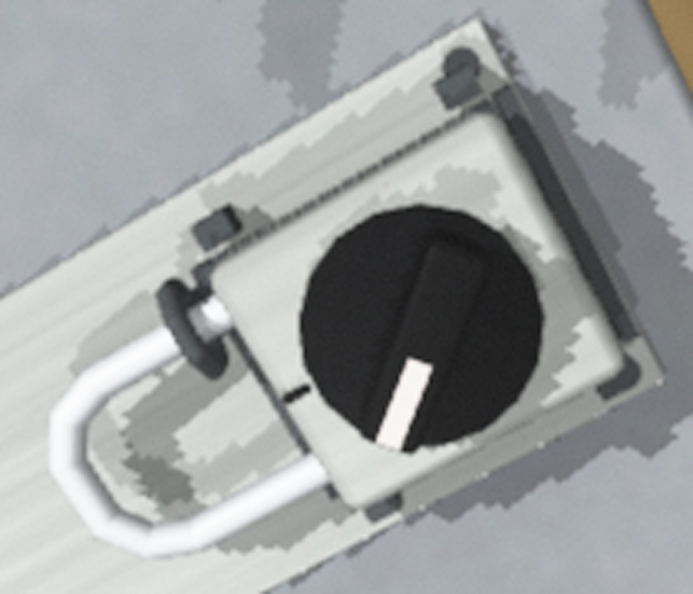

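The crop shows the index mark at (297,395) and the pointer line (418,362)→(392,448), about 40° counter-clockwise, so two notches. I'll move above the dial for a second, closer view to check the height.

Run:
```python
from plant import robot
from h import *
print(plan(robot.state(),(.554,-.1797,.195),np.radians(-59.4),robot.tcp_to_grasp))
```

```text
(array([0.189, 0.077, 0.287]), array([0.001, 0.002, 0.666]))
```

Request:
step_arm([
  [0.19,0.08,0.29,0,0,0.67,40],
  [0.19,0.08,0.29,0,0,0.67,40],
  [0.19,0.08,0.29,0,0,0.67,40],
  [0.19,0.08,0.29,0,0,0.67,40],
  [0.19,0.08,0.29,0,0,0.67,40],
])

```text
clock: 2.05
position: [0.5546, -0.1793, 0.3498]
tcp_rot: [0.0, 0.964, 0.264, 0.0]
wrist_force: [-0.7, -0.2, 0.6]
gripper_width: 0.471
gripper_force: 0.0
```

Run:
```python
from plant import robot,cams
from h import *
import pickle
s=robot.state();i=cams.camera_info('wrist');im=cams.snapshot('wrist')
print(s['clock'],s['position'],rot(s).as_matrix().round(3)[:,1])
pickle.dump(i,open('w2.pkl','wb'));cv2.imwrite('pics/w2.png',im)
```

```text
2.05 [ 0.55459379 -0.1792946   0.34977205] [ 0.51  -0.86   0.001]
```

View pics/w2.png

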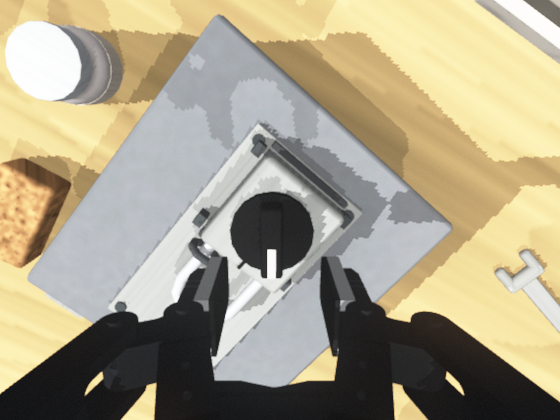

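The bar is now vertical in the image and lies between the fingers. Disc centre (272,231), line (271,250)–(271,277), and lugs at (260,146), (347,216) and (201,215).

Run:
```python
from plant import robot
from h import *
import pickle
a=pickle.load(open('w1.pkl','rb'));b=pickle.load(open('w2.pkl','rb'))
for n,p,q in(('disc',(287.9,178.8),(272,231)),('line near centre',(288.5,190),(271,250)),('line tip',(278.8,215.5),(271,277)),('case R',(427,232),(451,228)),('case L',(41,150),(29,278))):
    print(n,tri([(a,p),(b,q)]))
K,r,t=P(b)
for g in((.554,-.1797,.136),):print(K@(r@np.array(g)+t)/(r@np.array(g)+t)[2])
print(plan(robot.state(),(.554,-.180,.150),np.radians(-59.4),robot.tcp_to_grasp))
```

```text
disc (array([ 0.5539547 , -0.18001661,  0.12414392]), [np.float64(0.2), np.float64(0.2)])
line near centre (array([ 0.55282262, -0.18037037,  0.1485258 ]), [np.float64(0.3), np.float64(0.3)])
line tip (array([ 0.5377775 , -0.18958546,  0.14493366]), [np.float64(0.7), np.float64(0.7)])
case R (array([ 0.60674394, -0.28449911,  0.09799138]), [np.float64(0.0), np.float64(0.0)])
case L (array([ 0.42390351, -0.05630281,  0.08945522]), [np.float64(0.2), np.float64(0.2)])
[271.7066211  238.65605735   1.        ]
(array([-0.009,  0.004,  0.376]), array([ 0.002, -0.   ,  0.003]))
```

Request:
step_arm([
  [-0.01,0,0.2,0,0,0,35],
  [-0.01,0,0.37,0,0,0,35],
  [-0.01,0,0.37,0,0,0,35],
], grip_force=30)

```text
clock: 2.4
position: [0.5525, -0.1788, 0.3027]
tcp_rot: [-0.001, 0.964, 0.265, -0.002]
wrist_force: [-0.4, 0.1, -0.0]
gripper_width: 0.412
gripper_force: 0.0
```

Request:
step_arm([
  [0,0,0,0,0,0,5],
  [0,0,0,0,0,0,5],
  [0,0,0,0,0,0,5],
  [0,0,0,0,0,0,5],
  [0,0,0,0,0,0,5],
])

```text
clock: 2.9
position: [0.5544, -0.1786, 0.3063]
tcp_rot: [0.001, 0.964, 0.265, 0.001]
wrist_force: [-0.5, 0.4, 4.3]
gripper_width: 0.126
gripper_force: 34.5
```

Request:
step_arm([
  [0,0,-0.02,0,0,0.2,5],
  [0,0,-0.02,0,0,0.4,5],
  [0,0,-0.02,0,0,0.67,5],
  [0,0,-0.02,0,0,0.67,5],
])

```text
clock: 3.3
position: [0.5537, -0.1782, 0.3068]
tcp_rot: [-0.0, 0.996, 0.093, -0.001]
wrist_force: [0.7, 0.3, -3.5]
gripper_width: 0.131
gripper_force: 33.3
```

Request:
step_arm([
  [0,0,0,0,0,0.2,5],
  [0,0,0,0,0,0.4,5],
  [0,0,0,0,0,0.67,5],
  [0,0,0,0,0,0.67,5],
  [0,0,0,0,0,0.67,5],
])

```text
clock: 3.8
position: [0.5537, -0.1785, 0.3069]
tcp_rot: [0.0, 0.997, -0.08, -0.001]
wrist_force: [0.7, -0.7, -5.4]
gripper_width: 0.123
gripper_force: 33.2
```

Run:
```python
from plant import robot
from h import *
s=robot.state();y=rot(s).as_matrix()[:,1];print(np.degrees(np.arctan2(y[1],y[0])),s['wrist_force'],s['ft_torque'],s['position'],s['gripper_width'],s['joint_pos'].round(2))
```

```text
-99.17806018860001 [ 0.72387792 -0.71263194 -5.39162474] [-0.01236776  0.00594016 -0.03988072] [ 0.5536759  -0.17847808  0.30693519] 0.1231555566642894 [ 0.28  0.37 -0.05  1.81  0.02  0.97 -1.51]
```

Request:
step_arm([
  [0,0,0,0,0,0,35],
  [0,0,0,0,0,0,35],
  [0,0,0,0,0,0,35],
  [0,0,-0.2,0,0,0,35],
  [0,0,-0.45,0,0,0,35],
])

```text
clock: 4.3
position: [0.5535, -0.1785, 0.361]
tcp_rot: [-0.0, 0.997, -0.082, -0.002]
wrist_force: [0.4, 0.1, 0.9]
gripper_width: 0.408
gripper_force: 0.0
```

Request:
step_arm([
  [0,0,0,0,0,-1,35],
  [0,0,0,0,0,-1,35],
  [0,0,0,0,0,-1,35],
  [0,0,0,0,0,-1,35],
])

```text
clock: 4.7
position: [0.5541, -0.1786, 0.3621]
tcp_rot: [0.0, 0.983, 0.181, 0.001]
wrist_force: [0.3, 0.4, -0.0]
gripper_width: 0.407
gripper_force: 0.0
```

Request:
step_arm([
  [0,0,0,0,0,-1,35],
  [0,0,0,0,0,-1,35],
  [0,0,0,0,0,-1,35],
  [0,0,0,0,0,-1,35],
])

```text
clock: 5.1
position: [0.554, -0.1787, 0.362]
tcp_rot: [0.0, 0.903, 0.429, 0.0]
wrist_force: [0.7, -0.3, -0.2]
gripper_width: 0.409
gripper_force: 0.0
```

Run:
```python
from plant import robot
from h import *
s=robot.state();print(s['position'],s['joint_pos'].round(2));print(plan(s,(.4721,-.1665,.19),np.radians(-9.4),robot.tcp_to_grasp))
```

```text
[ 0.55404932 -0.17868387  0.36196677] [ 0.42  0.32 -0.23  1.75  0.08  1.08 -0.52]
(array([-0.353, -0.594,  0.143]), array([ 0.002, -0.   , -0.992]))
```

Request:
step_arm([
  [-0.35,-0.59,0.14,0,0,-0.99,30],
  [-0.35,-0.59,0.14,0,0,-0.99,30],
  [-0.35,-0.59,0.14,0,0,-0.99,30],
  [-0.35,-0.59,0.14,0,0,-0.99,30],
  [-0.35,-0.59,0.14,0,0,-0.99,30],
])

```text
clock: 5.6
position: [0.4725, -0.1662, 0.3453]
tcp_rot: [0.001, 0.765, 0.645, 0.0]
wrist_force: [0.3, -0.6, -0.2]
gripper_width: 0.351
gripper_force: 0.0
```

Run:
```python
from plant import robot,cams
from h import *
import pickle
s=robot.state();i=cams.camera_info('wrist');im=cams.snapshot('wrist')
print(s['clock'],s['position'],rot(s).as_matrix().round(3)[:,1])
pickle.dump(i,open('w3.pkl','wb'));cv2.imwrite('pics/w3.png',im)
K,r,t=P(i);g=lambda p:((K@(r@np.array(p)+t))[:2]/(r@np.array(p)+t)[2]).round()
print('pred bow',g((.4721,-.1665,.108)))
```

```text
5.6 [ 0.47250419 -0.16616934  0.3452605 ] [ 0.986 -0.169  0.001]
pred bow [273. 222.]
```

View pics/w3.png

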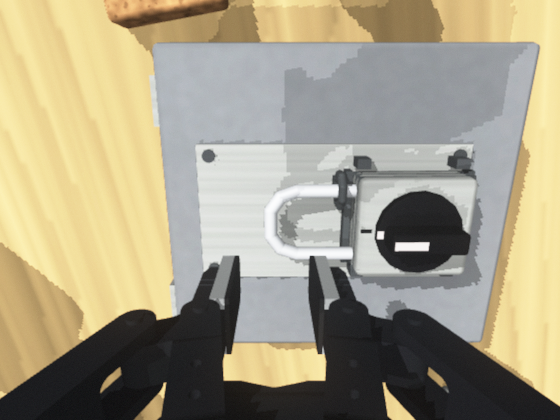

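The wrist view shows the pointer end facing the index mark at (366,231). The bow is at (271,222), as predicted (273,222), and lies between the fingers. Now to descend and grip the bow.

Request:
step_arm([
  [0,0,0.3,0,0,0,28],
  [0,0,0.5,0,0,0,28],
  [0,0,0.61,0,0,0,28],
  [0,0,0.61,0,0,0,28],
], grip_force=40)

```text
clock: 6.05
position: [0.4721, -0.1658, 0.27]
tcp_rot: [-0.002, 0.765, 0.644, -0.001]
wrist_force: [-0.1, 0.2, -0.5]
gripper_width: 0.329
gripper_force: 0.0
```

Request:
step_arm([
  [0,0,0,0,0,0,2],
  [0,0,0,0,0,0,2],
  [0,0,0,0,0,0,2],
  [0,0,0,0,0,0,2],
])

```text
clock: 6.45
position: [0.4729, -0.1658, 0.2724]
tcp_rot: [0.001, 0.764, 0.645, 0.0]
wrist_force: [-0.9, 1.3, 2.1]
gripper_width: 0.082
gripper_force: 37.9
```

Request:
step_arm([
  [0,-0.05,0,0,0,0,2],
  [0,-0.1,0,0,0,0,2],
  [0,-0.15,0,0,0,0,2],
])

```text
clock: 6.75
position: [0.4555, -0.163, 0.2724]
tcp_rot: [0.002, 0.765, 0.645, 0.001]
wrist_force: [2.4, -0.3, 1.8]
gripper_width: 0.085
gripper_force: 37.5
```

Request:
step_arm([
  [0,-0.05,0,0,0,0,2],
  [0,-0.1,0,0,0,0,2],
  [0,-0.13,0,0,0,0,2],
  [0,-0.14,0,0,0,0,2],
])

```text
clock: 7.15
position: [0.4383, -0.1602, 0.2717]
tcp_rot: [0.001, 0.765, 0.645, 0.0]
wrist_force: [6.1, 0.1, 1.0]
gripper_width: 0.081
gripper_force: 37.3
```

Request:
step_arm([
  [0,-0.02,0,0,0,0,2],
  [0,-0.03,0,0,0,0,2],
  [0,-0.03,0,0,0,0,2],
])

```text
clock: 7.45
position: [0.4372, -0.16, 0.2726]
tcp_rot: [0.003, 0.764, 0.645, 0.003]
wrist_force: [9.4, -2.1, -2.3]
gripper_width: 0.081
gripper_force: 37.2
```

End stop reached. Releasing, lifting and turning to grip the body.

Request:
step_arm([
  [0,0.01,0,0,0,0,28],
  [0,0.01,0,0,0,0,28],
  [0,0.01,-0.2,0,0,0,28],
  [0,0.01,-0.5,0,0,0,28],
  [0,0.01,-0.75,0,0,0,28],
])

```text
clock: 7.95
position: [0.4345, -0.1597, 0.3616]
tcp_rot: [-0.002, 0.765, 0.644, -0.001]
wrist_force: [-0.2, 0.8, -0.2]
gripper_width: 0.325
gripper_force: 0.0
```

Request:
step_arm([
  [0,0.4,0,0,0,1,60],
  [0,0.8,0,0,0,1,70],
  [0,0.8,0,0,0,1,80],
  [0,0.8,0,0,0,1,85],
])

```text
clock: 8.35
position: [0.5304, -0.176, 0.3596]
tcp_rot: [-0.002, 0.906, 0.423, -0.002]
wrist_force: [0.4, 0.3, -0.3]
gripper_width: 0.979
gripper_force: 0.0
```

Request:
step_arm([
  [0,0,0,0,0,1,85],
  [0,0,0,0,0,1,85],
  [0,0,0,0,0,1,85],
  [0,0,0,0,0,1,85],
])

```text
clock: 8.75
position: [0.5291, -0.176, 0.3601]
tcp_rot: [-0.001, 0.985, 0.174, -0.003]
wrist_force: [0.5, -0.4, -0.3]
gripper_width: 0.991
gripper_force: 0.0
```

Run:
```python
from plant import robot
from h import *
s=robot.state();print(s['position'],s['joint_pos'].round(2));print(plan(s,(.553,-.1795,.2),np.radians(-99.4),robot.tcp_to_grasp))
```

```text
[ 0.5291244  -0.17600075  0.36014562] [ 0.38  0.28 -0.16  1.81  0.05  1.07 -1.02]
(array([0.177, 0.096, 0.044]), array([-0.002,  0.01 ,  0.979]))
```

Request:
step_arm([
  [0.18,0.1,0.04,0,0,0.98,85],
  [0.18,0.1,0.04,0,0,0.98,85],
  [0.18,0.1,0.04,0,0,0.98,85],
  [0.18,0.1,0.04,0,0,0.98,85],
  [0.18,0.1,0.04,0,0,0.98,85],
])

```text
clock: 9.25
position: [0.5538, -0.1797, 0.3554]
tcp_rot: [-0.0, 0.997, -0.08, -0.002]
wrist_force: [-0.6, 0.1, -0.4]
gripper_width: 0.997
gripper_force: 0.0
```

Run:
```python
from plant import robot,cams
from h import *
import pickle
s=robot.state();i=cams.camera_info('wrist');im=cams.snapshot('wrist')
print(s['clock'],s['position'],rot(s).as_matrix().round(3)[:,1])
pickle.dump(i,open('w4.pkl','wb'));cv2.imwrite('pics/w4.png',im)
K,r,t=P(i);g=lambda p:((K@(r@np.array(p)+t))[:2]/(r@np.array(p)+t)[2]).round()
print('pred disc',g((.5535,-.18,.128)))
print(plan(s,(.553,-.1795,.117),np.radians(-99.4),robot.tcp_to_grasp))
```

```text
9.25 [ 0.55380092 -0.17968378  0.35539787] [-0.159 -0.987  0.   ]
pred disc [272. 229.]
(array([-0.004, -0.001,  0.698]), array([0.   , 0.009, 0.008]))
```

View pics/w4.png

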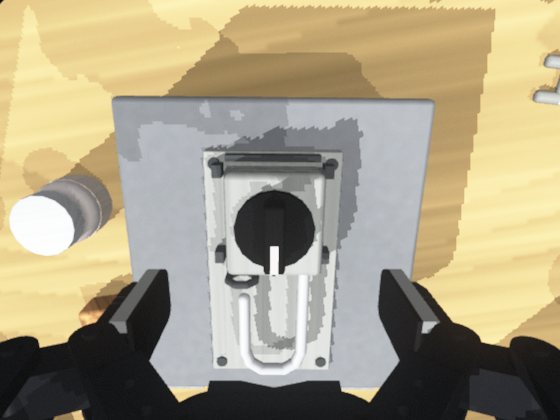

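The shackle is open: the free leg end at (243,295) is past the ring at (240,280). The pointer is straight, and the fingers straddle the body.

Request:
step_arm([
  [0,0,0.3,0,0,0,85],
  [0,0,0.55,0,0,0,85],
  [0,0,0.72,0,0,0,85],
  [0,0,0.72,0,0,0,85],
], grip_force=70)

```text
clock: 9.7
position: [0.5528, -0.1794, 0.2668]
tcp_rot: [-0.001, 0.997, -0.079, -0.004]
wrist_force: [-0.4, -0.4, 0.0]
gripper_width: 0.995
gripper_force: 0.0
```

Request:
step_arm([
  [0,0,0,0,0,0,50],
  [0,0,0,0,0,0,50],
  [0,0,0,0,0,0,50],
  [0,0,0,0,0,0,50],
])

```text
clock: 10.1
position: [0.5558, -0.18, 0.2722]
tcp_rot: [0.0, 0.997, -0.08, 0.002]
wrist_force: [-0.3, -0.2, 5.6]
gripper_width: 0.683
gripper_force: 79.4
```

Request:
step_arm([
  [0,0,-0.08,0,0,0,50],
  [0,0,-0.16,0,0,0,50],
  [0,0,-0.24,0,0,0,50],
  [0,0,-0.32,0,0,0,50],
])

```text
clock: 10.5
position: [0.5544, -0.1796, 0.3091]
tcp_rot: [-0.0, 0.997, -0.08, -0.001]
wrist_force: [0.0, 0.4, -4.7]
gripper_width: 0.685
gripper_force: 78.2
```

Request:
step_arm([
  [0,0,-0.2,0,0,0,50],
  [0,0,-0.5,0,0,0,50],
  [0,0,-0.8,0,0,0,50],
  [0,0,-0.8,0,0,0,50],
])

```text
clock: 10.9
position: [0.5564, -0.1801, 0.411]
tcp_rot: [0.001, 0.997, -0.08, 0.006]
wrist_force: [1.3, -0.4, -3.8]
gripper_width: 0.683
gripper_force: 78.6
```

Run:
```python
from plant import robot,cams
from h import *
s=robot.state();t=cams.camera_info('top');d=cams.camera_info('side')
# rim corners of the grey tray in the two views (read from top0/side0)
T=[(192,171),(244,172),(240,227),(187,223)]
print(np.mean([atz(t,p,.05) for p in T],0),[atz(t,p,.05).round(3)[:2] for p in T])
S=[(166,286),(209,254),(258,281),(213,308)]
print(np.mean([atz(d,p,.05) for p in S],0),[atz(d,p,.05).round(3)[:2] for p in S])
y=rot(s).as_matrix()[:,1]
print(s['position'],plan(s,(.588,.235,.25),np.arctan2(y[1],y[0]),robot.tcp_to_grasp))
```

```text
[0.58565663 0.23412216 0.05      ] [array([0.671, 0.32 ]), array([0.678, 0.15 ]), array([0.495, 0.148]), array([0.498, 0.318])]
[0.57431969 0.25393673 0.05      ] [array([0.663, 0.327]), array([0.65 , 0.168]), array([0.472, 0.192]), array([0.511, 0.329])]
[ 0.55641002 -0.18011632  0.41103511] (array([-0.291, -3.457,  0.045]), array([ 0.002, -0.022,  0.   ]))
```

Tray centre is about (0.586, 0.235). Moving across.

Request:
step_arm([
  [-0.03,-0.25,0,0,0,0,50],
  [-0.06,-0.55,0,0,0,0,50],
  [-0.08,-0.86,0,0,0,0,50],
])

```text
clock: 11.2
position: [0.561, -0.0757, 0.4035]
tcp_rot: [0.0, 0.997, -0.081, -0.001]
wrist_force: [0.9, 0.0, -4.7]
gripper_width: 0.683
gripper_force: 78.3
```

Request:
step_arm([
  [-0.03,-0.3,0,0,0,0,50],
  [-0.06,-0.6,0,0,0,0,50],
  [-0.08,-0.86,0,0,0,0,50],
])

```text
clock: 11.5
position: [0.5679, 0.0293, 0.4035]
tcp_rot: [0.0, 0.997, -0.079, -0.001]
wrist_force: [0.4, 0.7, -2.9]
gripper_width: 0.683
gripper_force: 78.3
```

Request:
step_arm([
  [-0.03,-0.3,0,0,0,0,50],
  [-0.06,-0.6,0,0,0,0,50],
  [-0.08,-0.86,0,0,0,0,50],
])

```text
clock: 11.8
position: [0.5748, 0.1325, 0.4034]
tcp_rot: [0.0, 0.997, -0.079, -0.001]
wrist_force: [0.9, 0.4, -4.7]
gripper_width: 0.682
gripper_force: 78.3
```

Request:
step_arm([
  [-0.03,-0.3,0,0,0,0,50],
  [-0.05,-0.6,0,0,0,0,50],
  [-0.06,-0.86,0,0,0,0,50],
  [-0.06,-0.86,0,0,0,0,50],
  [-0.06,-0.86,0,0,0,0,50],
])

```text
clock: 12.3
position: [0.5843, 0.2343, 0.4031]
tcp_rot: [0.001, 0.997, -0.078, -0.001]
wrist_force: [-0.7, -1.1, -3.6]
gripper_width: 0.688
gripper_force: 78.3
```

Run:
```python
from plant import robot,cams
from h import *
s=robot.state();y=rot(s).as_matrix()[:,1]
print(s['position'],rot(s).as_matrix()[:,2].round(4),s['joint_pos'].round(2),plan(s,(.586,.235,.25),np.arctan2(y[1],y[0]),robot.tcp_to_grasp))
a=cams.snapshot('wrist');b=cams.snapshot('side')[150:360,130:410];c=cams.snapshot('top')[120:330,140:400]
h=lambda m,w,q:cv2.resize(m,(w,q),interpolation=cv2.INTER_CUBIC)
o=np.hstack([h(a,400,300),np.zeros((300,0,3),np.uint8),h(b,400,300)])
cv2.imwrite('pics/f.png',np.vstack([o,np.hstack([h(c,371,300),np.zeros((300,429,3),np.uint8)])]))
```

```text
[0.58425645 0.23431049 0.40312419] [-0.0028 -0.0016 -1.    ] [-0.24  0.37 -0.28  1.58  0.11  1.2  -2.27] (array([ 0.013, -0.008, -0.013]), array([ 0.004,  0.005, -0.   ]))
```

View pics/f.png

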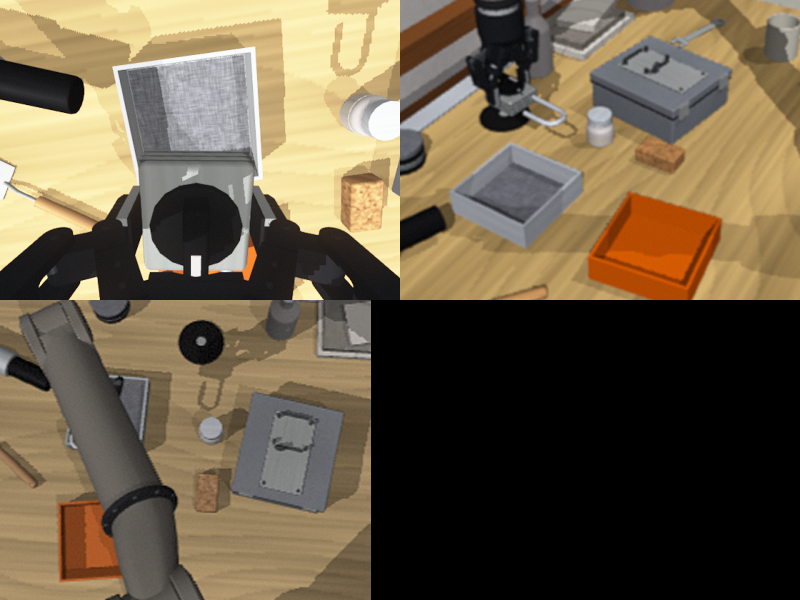

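The padlock is held level over the grey tray. The shackle is open, the pointer is straight, and the bystanders are in place. Handing in.

```bash
python3 -c "
from plant import robot
print(robot.close_job())"
```

```text
the job is handed in; nothing more can be done
None
```

The padlock is open and off the staple, held dial up and level over the middle of the grey tray, shackle out, its underside about 17 cm above the rim; the job is handed in, but no verdict came back.

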